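# Set the tea dose and hold the serving board out under the spout

## Task

Turn the tea dispenser's dose sleeve to 3 so that it clicks in. Then slide the serving board, with its glass standing on it, straight outward along the white riser, without lifting it, until the board's red line is over the riser's outer edge and the glass is under the spout. The board would tip there by itself, so finish while still holding it level on the riser by its tail (do not let go), and leave the other things alone.

Things in the scene. Friction and masses are not known exactly. Their poses are not given: they have to be found in the camera images.
- sleeve (a joint): dose sleeve on the dispenser, turns about its vertical axis; clockwise from above raises the value (rad). Clicks (about 0.1 N m) at 0 = dose 1, 0.5 = dose 2, 1.0 = dose 3, 1.5 = dose 4; let go near a dose, it settles on it. An orange stripe on it points at groups of 1, 2, 3, 4 white pips, clockwise, on the dispenser's head, on the side away from the column
- sleeve_grip (a point): point on the axis of the dose sleeve, 22 mm above the dispenser head that it stands on: black ribbed upright cylinder, 40 mm diameter, 42 mm tall, top face free, 20 mm below its top to this point; a flat collar of 54 mm diameter and 5 mm height lies round its foot. Any grasp yaw will do. Its z is up
- spout (a point): centre of the lower mouth of the dispenser's spout, 154 mm above the ledge, straight under the dose sleeve. The grey dispenser is fixed; its head is 100 mm wide, its column (with clear hopper, to 293 mm height) stands 98 to 183 mm from the spout in the +x direction of this frame
- riser_edge (a point): middle of the outer top edge of the fixed white riser block (200 x 200 mm, 60 mm high; the outer face is black). Frame of the riser: y points straight outward (the way the board must slide, level), x runs along the edge, z up; the riser lies from y = 0 back to y = -200 mm in this frame
- board_mark (a point): middle of the red line (5 mm wide) across the top of the loose serving board. The board is light wood, 320 mm long (y) x 120 mm wide (x) x 14 mm thick, about 0.55 kg, lying flat on the riser; frame: y points along the board to its outer end, z up. The line is 150 mm from the tail end and 170 mm from the outer end; with the line over the edge the board is past its balance point and tips outward unless its tail is held
- board_grip (a point): centre of the dark wooden upright fin on the board's tail, the handle: 60 mm along the board's x, 14 mm thick along the board's y, 45 mm high, so it ends 22.5 mm above and below this point (below is the board's top). It is 115 mm behind the red line (board's -y) and 35 mm from the tail end. Frame as the board's
- board_spot (a point): centre of the flat steel inlay (80 mm diameter) on the board's top, 125 mm outward of the red line, where the glass stands
- glass_center (a point): centre of the glass cup, half-way up: 64 mm diameter at the rim, 65 mm tall, about 0.14 kg, standing loose on the board's steel inlay
- kettle: brushed steel kettle, 156 mm diameter, 175 mm tall, bystander; origin under its centre
- teapot: turquoise teapot with lid, 124 mm diameter, 116 mm tall, bystander; origin under its centre
- saucer: steel saucer, 120 mm diameter, 9 mm high, bystander; origin under its centre
- spare_glass: second glass cup, 64 mm diameter and 65 mm tall, on the saucer, bystander; origin under its centre
- tea_tin: green tea tin, 80 mm diameter, 130 mm tall, bystander; origin under its centre
- sugar_bowl: white sugar bowl, 100 mm diameter, 55 mm tall, bystander; origin under its centre
Not all that is in view belongs to the job. What is shaped like the part that bears glass_center but black or blue is not meant.

How it is judged:
By the outcome, as a careful person would: the job done as asked, in the order asked, and still so for the second after the job is handed in, while the arm keeps its last pose, push and grip.
It also fails if it takes over 54 s, if anything falls off the work surface, if the arm or the gripper's body presses on something with over 40 N, if the wrist force passes 120 N, or if a joint passes its speed limit or range.

## Robot

A 6-joint arm with a two-finger parallel gripper is mounted at the origin on the work surface. World frame = base frame: x ahead of the robot, y to its left, z up, the work surface at z = 0. Lengths are in m, angles in rad, forces in N, time in s.
With the tool pointing down it reaches from about 0.275 to 0.775 m from the base axis. Payload 14.6 kg.
Tool frame: the origin (TCP) lies midway between the tips of the shut fingers; the grasp point (between the pads) lies 19 mm behind it (grasp_offset is the distance from the TCP to the grasp point, in m); x points along the fingers, y is the direction in which the jaws open and shut, and the axes are right-handed (so a half turn about x gives the same grasp; the last joint's range is limited). The gripper opens to 85 mm and grips with 20 to 120 N. Pads are 22 mm wide; open, the fingers measure 114 mm over their backs; the gripper's body (76 mm by 85 mm) begins 54 mm behind the grasp point. The pads swing forward as they close: fully open they stand 13 mm farther back than shut.
Start: joints at [-1.298, 0.263, -0.048, 1.259, 0, 1.415], TCP at [0.218, -0.478, 0.231] pointing down, gripper open.
Joint ranges: [-2.65, 2.65], [-0.89, 1.7], [-1.18, 1.37], [-2.13, 2.11], [-1.35, 1.29], [-3.14, 3.14]. Speed limits (rad/s): [1.89, 1.89, 2.57, 2.79, 3.14, 3.14].

## Interface

Orientations are given as a rotation vector (axis times angle).
In Python, from bench import * gives the robot as it stands. Calls block until the motion is done:
- move_ptp(position, orientation): joint-space move of the TCP to a pose.
- move_straight(position, rotation=None, rate=0.15, force_limit=None): straight line of the TCP; rotation=None keeps the orientation; rate is the mean speed in m/s. With force_limit (N) it stops when the force on the tool has changed by that much, and returns True; else False.
- move_joints(angles): joint-space move.
- command_gripper(opening, effort=None): finger opening in m; effort is the grip in N (None keeps the last); returns when the fingers have stopped.
- pause(seconds).
- ik(position, orientation): joint angles nearest the present ones, or None.
- state(): the state.
- camera(name): name is "side" or "top"; returns (picture, depth): 384x512x3 uint8, blue, green, red; 384x512 float32, m along the optical axis (not along the pixel's ray), 0 where there is no reading.
- camera_model(name): a dict with "fov_y" (degrees; the focal length in pixels is half the picture's height over the tangent of half this angle, whatever the lens; pixels are square), "cx", "cy" (the principal point, pixels), "R" (3x3) and "t" (3): a world point X has camera coordinates R X + t. Camera axes: x right, y down, z forward; pixel columns grow to the right and rows downward; lengths in m; the calibration is good to about 2 mm. A picture is of the moment at which its call begins. camera_model takes no time and is no camera call.
A pose or a line that the arm cannot do raises PlanningError and nothing moves.
- sign_off(): hands the job in, once; it reports no verdict.
The state is a dict: "t": time; "joints": joint angles; "dq": joint speeds; "joint_torque": joint torques, N m; "ee_pos": TCP position; "tcp_rot": TCP orientation; "ft_force": force on the tool from outside, world axes, zero at the start; "moment": the same for the moment, N m; "opening": finger opening in m.
Only numpy, scipy, OpenCV 4.12 (cv2) and the standard library are available. Lean on these libraries where they do the work, as an engineer would, in place of code of your own. Each camera call takes 0.05 s, during which the arm holds its last target.

## Working session

There is one attempt and no reset: what is moved stays moved. The work goes in short steps, each a Python script; the robot and the scene stay as the last script left them, time stands still between calls to the robot, and variables do not carry over. Pictures are saved under pics/ and viewed, and the job is handed in when it is done.

```bash
mkdir -p pics; ls
python3 - <<'E'
from bench import *
import cv2,numpy as np
for n in ("side","top"):
    p,d=camera(n); cv2.imwrite(f"pics/{n}0.png",p); np.save(f"pics/{n}0.npy",d)
    m=camera_model(n); print(n,m["fov_y"],m["cx"],m["cy"],np.round(m["R"],4).tolist(),np.round(m["t"],4).tolist())
s=state(); print(s["t"],s["opening"],s["ee_pos"],s["tcp_rot"]);
E
```

```text
pics
side 49.45734986078942 255.15707950789246 189.91227530827172 [[-0.9156, -0.4021, -0.0013], [-0.2496, 0.5709, -0.7822], [0.3152, -0.7159, -0.623]] [0.5063, 0.2846, 1.3914]
top 42.347243684103915 247.56588537972678 195.4006895954899 [[-0.028, -0.9996, -0.0061], [-0.9946, 0.0285, -0.0995], [0.0996, 0.0032, -0.995]] [0.0101, 0.5917, 1.7604]
0.1 0.08553783326917813 [ 0.21771556 -0.47746834  0.23085832] [ 1.98542796  0.43221673 -1.98558443]
```

View pics/side0.png

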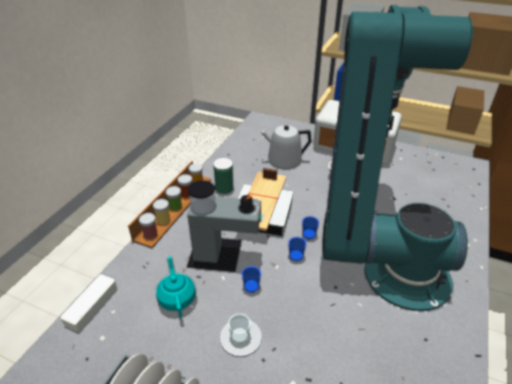

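View pics/top0.png

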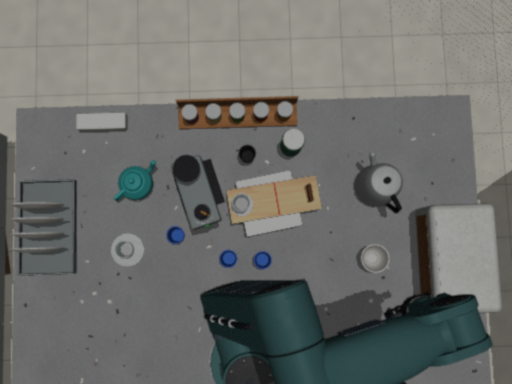

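Run:
```python
import cv2
a=cv2.imread("pics/top0.png")[140:250,165:335]; cv2.imwrite("pics/top0c.png",cv2.resize(a,None,fx=4.6,fy=4.6,interpolation=cv2.INTER_CUBIC))
a=cv2.imread("pics/side0.png")[150:280,180:330]; cv2.imwrite("pics/side0c.png",cv2.resize(a,None,fx=4.6,fy=4.6,interpolation=cv2.INTER_CUBIC))
```

```text
(no output)
```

View pics/top0c.png

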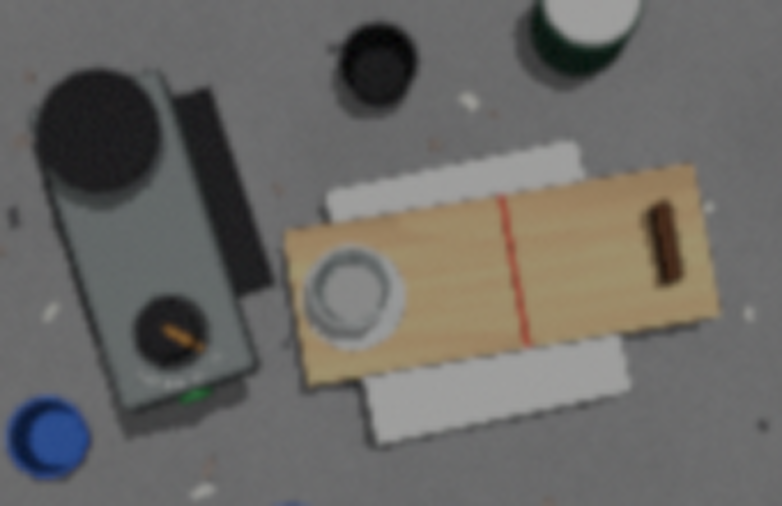

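View pics/side0c.png

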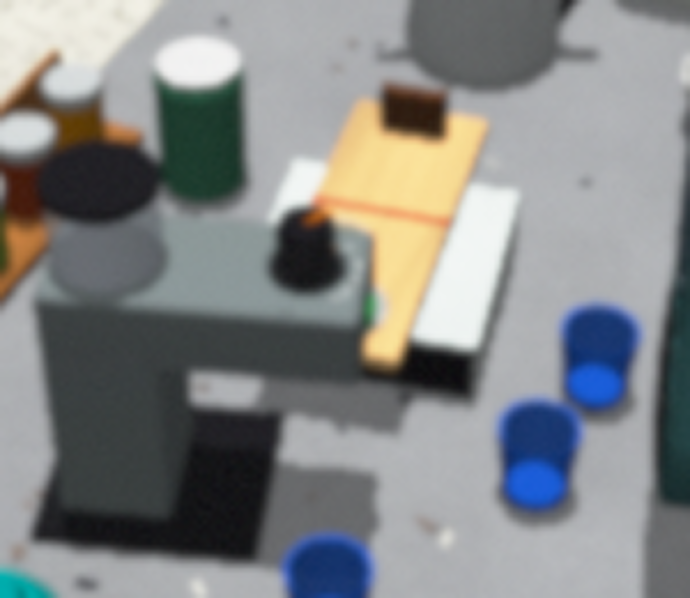

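```bash
cat > h.py <<'E'
import cv2,numpy as np
from bench import *
def cam(n):
    m=camera_model(n); f=192/np.tan(np.radians(m["fov_y"])/2); return f,m["cx"],m["cy"],np.array(m["R"]),np.array(m["t"])
def plane(n,uv,z):
    f,cx,cy,R,t=cam(n); uv=np.atleast_2d(np.asarray(uv,float))
    d=np.c_[(uv[:,0]-cx)/f,(uv[:,1]-cy)/f,np.ones(len(uv))]@R; C=-R.T@t
    return C+d*((z-C[2])/d[:,2])[:,None]
def cloud(n,dep):
    f,cx,cy,R,t=cam(n); v,u=np.mgrid[:384,:512]
    P=np.stack([(u-cx)/f*dep,(v-cy)/f*dep,dep],-1); return (P-t)@R
def mask(n,img,dep,zlo,zhi):
    Z=cloud(n,dep)[...,2]; return (Z>zlo)&(Z<zhi)
def cents(m,mina=8):
    k,l,s,c=cv2.connectedComponentsWithStats(m.astype(np.uint8)); return [(s[i,4],c[i].round(2),np.argwhere(l==i)[:,::-1]) for i in range(1,k) if s[i,4]>=mina]
E
python3 - <<'E'
from h import *
for n in("top","side"):
    im=cv2.imread(f"pics/{n}0.png").astype(int); d=np.load(f"pics/{n}0.npy"); P=cloud(n,d); b,g,r=im[...,0],im[...,1],im[...,2]
    box=np.zeros(d.shape,bool)
    if n=="top": box[140:250,165:335]=1
    else: box[150:280,180:330]=1
    hsv=cv2.cvtColor(im.astype(np.uint8),cv2.COLOR_BGR2HSV)
    red=box&(r>130)&(g<110)&(b<100)&(hsv[...,0]<9)|box&(r>130)&(hsv[...,0]>170)&(hsv[...,1]>100)
    org=box&(hsv[...,1]>120)&(hsv[...,2]>100)&(hsv[...,0]<18)&(hsv[...,0]>7)
    fin=box&(r>g+12)&(r<110)&(r>40)
    for k,m in(("red",red),("orange",org),("fin",fin)):
        for a,c,pts in cents(m,4):
            z=P[...,2][pts[:,1],pts[:,0]]
            q=plane(n,c,dict(red=.074,orange=np.median(z),fin=.119)[k])[0]
            print(n,k,a,c,"zmed",np.median(z).round(4),"xyz",q.round(4))
    wood=box&(hsv[...,1]>70)&(hsv[...,0]<25)&(hsv[...,0]>8)&(r>130)&(abs(P[...,2]-.074)<.012)
    wh=box&(hsv[...,1]<30)&(r>135)&(abs(P[...,2]-.06)<.012)
    for k,m,z in(("wood",wood,.074),("white",wh,.06)):
        print(n,k,m.sum(),"z",np.median(P[...,2][m]).round(4))
        X=plane(n,np.argwhere(m)[:,::-1],z)[:,:2].astype(np.float32)
        R=cv2.minAreaRect(X); print(R, cv2.boxPoints(R).round(4).tolist())
    hd=box&(P[...,2]>.17)&(P[...,2]<.30)
    h,e=np.histogram(P[...,2][hd],bins=np.arange(.17,.301,.005)); print(dict(zip(e.round(3).tolist(),h.tolist())))
    sl=box&(hsv[...,2]<70)&(P[...,2]>.2)
    for a,c,pts in cents(sl,20): print("blk",a,c,np.median(P[...,2][pts[:,1],pts[:,0]]).round(4), P[pts[:,1],pts[:,0]].mean(0).round(4))
E
```

```text
top red 19 [274.84 189.53] zmed 0.0762 xyz [ 0.6053 -0.1035  0.074 ]
top red 5 [277. 202.] zmed 0.0759 xyz [ 0.561  -0.1096  0.074 ]
top red 11 [278.45 210.09] zmed 0.0755 xyz [ 0.5324 -0.1137  0.074 ]
top orange 7 [274.43 188.  ] zmed 0.0769 xyz [ 0.6105 -0.1021  0.0769]
top orange 15 [276.  196.6] zmed 0.0753 xyz [ 0.5801 -0.1067  0.0753]
top orange 8 [277.5 204.5] zmed 0.0718 xyz [ 0.5524 -0.1112  0.0718]
top orange 9 [278.33 210.33] zmed 0.0745 xyz [ 0.5316 -0.1133  0.0745]
top orange 4 [203.5 212.5] zmed 0.2673 xyz [0.5183 0.1315 0.2673]
top fin 103 [308.86 192.32] zmed 0.1168 xyz [ 0.5874 -0.2174  0.119 ]
top fin 24 [203.92 212.79] zmed 0.2668 xyz [0.5273 0.1439 0.119 ]
top wood 2311 z 0.0744
((0.571942925453186, -0.0977620780467987), (0.11710869520902634, 0.3171719014644623), 7.8808488845825195) [[0.49219998717308044, 0.05130000039935112], [0.5357000231742859, -0.2628999948501587], [0.6517000198364258, -0.2468000054359436], [0.6082000136375427, 0.0674000009894371]]
top white 1191 z 0.0604
((0.5577821731567383, -0.06514379382133484), (0.1978488266468048, 0.22688600420951843), 1
[... 1746 characters left out ...]
21), 23.606416702270508) [[0.24469999969005585, -0.08879999816417694], [0.4002000093460083, -0.4447000026702881], [0.9513000249862671, -0.20389999449253082], [0.795799970626831, 0.15199999511241913]]
{0.17: 83, 0.175: 103, 0.18: 95, 0.185: 102, 0.19: 94, 0.195: 107, 0.2: 109, 0.205: 100, 0.21: 102, 0.215: 119, 0.22: 373, 0.225: 584, 0.23: 92, 0.235: 64, 0.24: 42, 0.245: 62, 0.25: 57, 0.255: 49, 0.26: 57, 0.265: 127, 0.27: 44, 0.275: 36, 0.28: 26, 0.285: 32, 0.29: 296, 0.295: 112}
blk 388 [200.76 189.19] 0.2938 [0.6511 0.1896 0.2975]
blk 149 [327.5  222.33] 0.2284 [0.2668 0.113  0.2373]
blk 179 [245.96 205.27] 0.2487 [0.5146 0.1571 0.2538]
blk 219 [224.08 221.23] 0.2071 [0.5652 0.2117 0.2148]
```

Run:
```python
from h import *
n="top"
im=cv2.imread("pics/top0.png").astype(int); d=np.load("pics/top0.npy"); P=cloud(n,d)
hsv=cv2.cvtColor(im.astype(np.uint8),cv2.COLOR_BGR2HSV); r=im[...,2]
G=im.sum(2)/3.
# riser white pieces -> boundary
wh=np.zeros(d.shape,bool); wh[165:240,228:312]=1
wh&=(hsv[...,1]<28)&(r>118)&(abs(P[...,2]-.06)<.02)
comps=[c for c in cents(wh,100)]
for a,c,p in comps:
    X=plane(n,p,.06)[:,:2].astype(np.float32); R=cv2.minAreaRect(X); print("white",a,c,np.round(R[0],4),np.round(R[1],4),round(R[2],2)); print(cv2.boxPoints(R).round(4).tolist())
# sleeve: dark + high
S=np.zeros(d.shape,bool); S[195:228,185:222]=1
for lo in(.232,.255):
    m=S&(P[...,2]>lo)&(P[...,2]<.29)
    p=np.argwhere(m)[:,::-1]; z=.266; X=plane(n,p,z)[:,:2].astype(np.float32)
    print("sleeve",lo,m.sum(),cv2.minEnclosingCircle(X),X.mean(0),np.median(P[...,2][m]))
dk=S&(hsv[...,2]<75)
p=np.argwhere(dk)[:,::-1]; print("dark",dk.sum(),p.mean(0),plane(n,p.mean(0),.25),cv2.minEnclosingCircle(plane(n,p,.25)[:,:2].astype(np.float32)))
o=S&(im[...,2]-im[...,0]>25); p=np.argwhere(o)[:,::-1]; X=plane(n,p,.267)[:,:2]; w=(im[...,2]-im[...,0])[o]; print("stripe",len(p),np.average(X,axis=0,weights=w)); u,s,v=np.linalg.svd(X-X.mean(0)); print(v[0],s)
# pips
big=cv2.resize(im[195:235,180:225].astype(np.uint8),None,fx=14,fy=14,interpolation=cv2.INTER_CUBIC); big=cv2.convertScaleAbs(big,alpha=1.6); cv2.imwrite("pics/pip0.png",big)
f=np.zeros(d.shape,bool); f[175:212,300:322]=1; f&=(P[...,2]>.108)
p=np.argwhere(f)[:,::-1]; X=plane(n,p,.119)[:,:2].astype(np.float32); print("fin",cv2.minAreaRect(X))
```

```text
white 439 [264.58 179.11] [ 0.6435 -0.0646] [0.0317 0.1985] 9.75
[[0.6111000180244446, 0.030500000342726707], [0.6446999907493591, -0.16509999334812164], [0.6758999824523926, -0.15970000624656677], [0.642300009727478, 0.03590000048279762]]
white 770 [272.06 223.75] [ 0.4871 -0.0929] [0.0504 0.1986] 9.66
[[0.4456000030040741, 0.0007999999797903001], [0.4790000021457672, -0.19509999454021454], [0.5286999940872192, -0.186599999666214], [0.4952999949455261, 0.009200000204145908]]
sleeve 0.232 189 ((0.5237596035003662, 0.13258515298366547), 0.051825691014528275) [0.52148175 0.13782234] 0.26550700398025207
sleeve 0.255 133 ((0.5223631262779236, 0.14091281592845917), 0.020466120913624763) [0.5229239  0.14075832] 0.2681037340382157
dark 381 [205.93963255 212.15485564] [[0.52034429 0.12534715 0.25      ]] ((0.5241823196411133, 0.12651178240776062), 0.0701727345585823)
stripe 25 [0.51722719 0.13016143]
[-0.52257522 -0.85259319] [0.03981708 0.01224693]
fin ((0.5884071588516235, -0.22104844450950623), (0.057569727301597595, 0.015224803239107132), 7.124388217926025)
```

View pics/pip0.png

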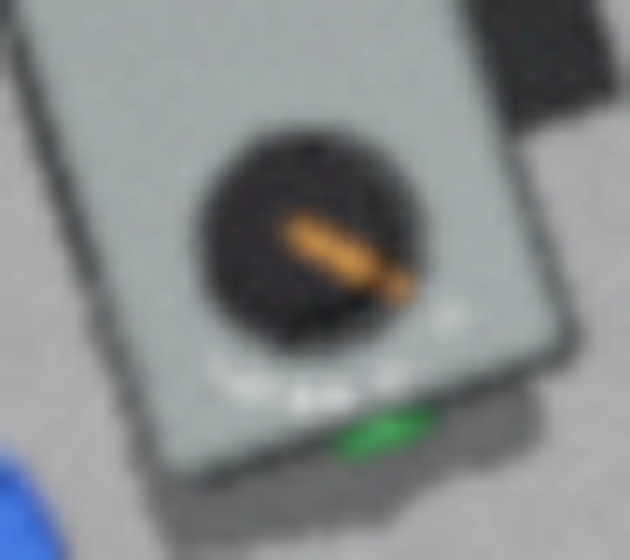

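Candidates in the top view for the glass:
- clear cup on the board's inlay at (241,204), chosen because it is clear and stands on the steel inlay
- black cup at (247,155)
- blue cups at (176,235), (228,258) and (262,260)
- spare glass on the saucer at (126,249)
- bowl at (374,258)

For the sleeve, the black ribbed cylinder on the head at (202,212) is chosen. The hopper lid at (186,169) and the black cup are not it. The handle is the brown fin at (309,192).

The crops confirm these choices. The stripe points at the single pip, so the sleeve is at dose 1 and needs +1.0 rad clockwise. The board is yawed about 1.9° from the riser and has about 130 mm to go.

```bash
cat >> h.py <<'E'
from scipy.spatial.transform import Rotation as Ro
def down(phi):
    c,s=np.cos(phi),np.sin(phi); return Ro.from_matrix(np.array([[0,c,s],[0,s,-c],[-1,0,0]])).as_rotvec()
SL=np.array([.5226,.1413])
E
python3 - <<'E'
from h import *
s=state(); print("start phi",Ro.from_rotvec(s["tcp_rot"]).as_matrix()[:,1])
im=0
uv=[(212.1,217.7),(208.2,221.8),(202.5,223.4),(197.1,222.7)]
X=plane("top",uv,.224)[:,:2]-SL; print("pip ang",np.degrees(np.arctan2(X[:,1],X[:,0])).round(1),np.linalg.norm(X,axis=1).round(4))
w=plane("top",[(208.7,215.8)],.267)[0,:2]-SL; print("stripe tip ang",np.degrees(np.arctan2(w[1],w[0])))
for p in np.arange(-3.2,3.2,.4):
    a=ik(np.r_[SL,.235],down(p)); b=ik(np.r_[SL,.235],down(p-1.0))
    print(round(p,2),None if a is None else np.round(a,2),None if b is None else np.round(b,2))
for q in(np.radians(97.9),np.radians(-82.1)): print("fin",ik([.5887,-.2214,.08],down(q)),ik([.5633,-.0938,.08],down(q)))
E
```

```text
start phi [ 0.41480765 -0.90990861 -0.00096886]
pip ang [-119.7 -147.3 -176.9  155.4] [0.038  0.0376 0.0363 0.0368]
stripe tip ang -120.21434756517334
-3.2 [ 0.11  0.29  0.    1.28  0.   -1.4 ] [ 0.11  0.29  0.    1.28  0.   -0.4 ]
-2.8 [ 0.11  0.29  0.    1.28  0.   -1.8 ] [ 0.11  0.29  0.    1.28  0.   -0.8 ]
-2.4 [ 0.11  0.29  0.    1.28  0.   -2.2 ] [ 0.11  0.29  0.    1.28  0.   -1.2 ]
-2.0 [ 0.11  0.29  0.    1.28 -0.   -2.6 ] [ 0.11  0.29  0.    1.28  0.   -1.6 ]
-1.6 [ 0.11  0.29  0.    1.28 -0.   -3.  ] [ 0.11  0.29  0.    1.28 -0.   -2.  ]
-1.2 [0.11 0.29 0.   1.28 0.   2.88] [ 0.11  0.29  0.    1.28  0.   -2.4 ]
-0.8 [0.11 0.29 0.   1.28 0.   2.48] [ 0.11  0.29  0.    1.28 -0.   -2.8 ]
-0.4 [0.11 0.29 0.   1.28 0.   2.08] [0.11 0.29 0.   1.28 0.   3.08]
-0.0 [0.11 0.29 0.   1.28 0.   1.68] [0.11 0.29 0.   1.28 0.   2.68]
0.4 [0.11 0.29 0.   1.28 0.   1.28] [0.11 0.29 0.   1.28 0.   2.28]
0.8 [0.11 0.29 0.   1.28 0.   0.88] [0.11 0.29 0.   1.28 0.   1.88]
1.2 [0.11 0.29 0.   1.28 0.   0.48] [0.11 0.29 0.   1.28 0.   1.48]
1.6 [0.11 0.29 0.   1.28 0.   0.08] [0.11 0.29 0.   1.28 0.   1.08]
2.0 [ 0.11  0.29  0.    1.28  0.   -0.32] [0.11 0.29 0.   1.28 0.   0.68]
2.4 [ 0.11  0.29  0.    1.28  0.   -0.72] [0.11 0.29 0.   1.28 0.   0.28]
2.8 [ 0.11  0.29  0.    1.28  0.   -1.12] [ 0.11  0.29  0.    1.28  0.   -0.12]
fin [-0.4891839   0.51590565 -0.06534043  0.98955026  0.         -0.62706492] [-0.30768093  0.42675693 -0.22561698  0.91842242  0.         -0.44556195]
fin [-0.4891839   0.51590565 -0.06534043  0.98955026  0.          2.51452774] [-0.30768093  0.42675693 -0.22561698  0.91842242  0.          2.69603071]
```

Run:
```python
from h import *
s=state()
move_straight([s["ee_pos"][0],s["ee_pos"][1],.33],rate=.2)
move_ptp(np.r_[SL,.335],down(1.2))
hit=move_straight(np.r_[SL,.234],rate=.12,force_limit=12)
print(hit,state()["ee_pos"],state()["ft_force"],state()["t"])
if not hit:
    command_gripper(.03,40); s=state(); print("grip",s["opening"],s["ft_force"],s["t"])
    q=np.array(s["joints"]); q[5]+=1.0; move_joints(q); s=state(); print(s["joints"][5],s["moment"],s["ft_force"],s["t"])
    pause(.2)
    command_gripper(.085); s=state(); print(s["opening"],s["t"])
    move_straight(np.r_[SL,.335],rate=.2)
    move_ptp([.45,-.12,.33],down(np.radians(97.9)))
    p,d=camera("top"); cv2.imwrite("pics/top1.png",p); np.save("pics/top1.npy",d); print(state()["t"])
    cv2.imwrite("pics/top1c.png",cv2.resize(p[140:250,165:335],None,fx=4.6,fy=4.6,interpolation=cv2.INTER_CUBIC))
```

```text
False [0.52290718 0.14127066 0.23466169] [-0.67764846  0.20121228 -0.25495855] 4.1833
grip 0.03889583850747178 [ -8.75414893 -17.91704414  14.96972235] 4.6833
1.4823146120840416 [ 0.45381844 -1.1898283  -0.12506232] [ 5.52866245  2.55170287 -1.91493072] 5.625
0.08495910552288401 6.3417
8.8333
```

View pics/top1c.png

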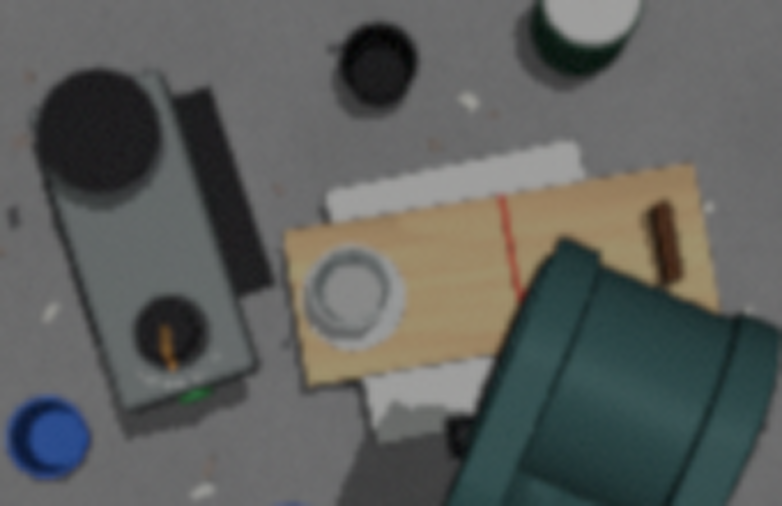

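Run:
```python
from h import *
for k in(0,1):
    im=cv2.imread(f"pics/top{k}.png").astype(int); S=np.zeros(im.shape[:2],bool); S[203:222,192:213]=1
    w=im[...,2]-im[...,0]; o=S&(w>20); p=np.argwhere(o)[:,::-1]; X=plane("top",p,.267)[:,:2]; ww=w[o]
    c=np.average(X,axis=0,weights=ww)-SL; D=X-np.average(X,axis=0,weights=ww); u,s,v=np.linalg.svd(D*np.sqrt(ww)[:,None],full_matrices=False)
    print(len(p),np.degrees(np.arctan2(c[1],c[0])),np.degrees(np.arctan2(v[0,1],v[0,0])),s)
im=cv2.imread("pics/top1.png"); big=cv2.resize(im[195:235,180:225],None,fx=14,fy=14,interpolation=cv2.INTER_CUBIC); cv2.imwrite("pics/pip1.png",cv2.convertScaleAbs(big,alpha=1.6))
```

```text
32 -114.89722370529113 -120.8037444553428 [0.28696004 0.09285415]
27 -171.37838933485602 -169.28961237001204 [0.26732973 0.07974033]
```

View pics/pip1.png

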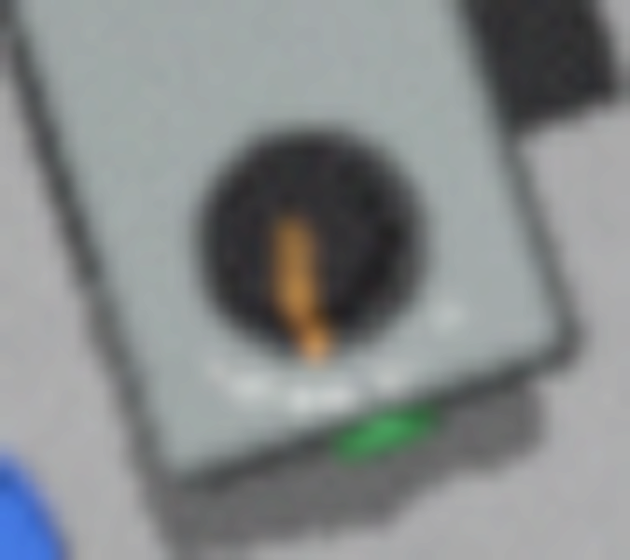

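Stripe turned by 56.5° (about 1.0 rad) and its tip lies at the three-pip group, image (315,350) to (315,398). Next: grasp the fin.

```bash
cat >> h.py <<'E'
TH=np.radians(9.75); YH=np.array([-np.sin(TH),np.cos(TH)]); XH=np.array([np.cos(TH),np.sin(TH)]); EDGE=np.array([.5438,.0195])
F0=np.array([.5887,-.2214]); PH0=np.radians(97.9)
E
python3 - <<'E'
from h import *
move_ptp(np.r_[F0,.24],down(PH0))
hit=move_straight(np.r_[F0,.081],rate=.12,force_limit=12)
print(hit,state()["ee_pos"],state()["ft_force"])
if not hit:
    command_gripper(.05); command_gripper(.008,70); s=state(); print("grip",s["opening"],s["ft_force"],s["ee_pos"],s["t"])
    F1=EDGE-.115*YH; G=F0+.85*(F1-F0)
    move_straight(np.r_[G,.081],down(PH0+(np.pi/2+TH-PH0)),rate=.05)
    s=state(); print(s["ee_pos"],s["ft_force"],s["moment"],s["t"],"target",F1)
    for n in("top","side"):
        p,d=camera(n); cv2.imwrite(f"pics/{n}2.png",p); np.save(f"pics/{n}2.npy",d)
        y,x=(140,165) if n=="top" else (150,180)
        cv2.imwrite(f"pics/{n}2c.png",cv2.resize(p[y:y+120,x:x+165],None,fx=4.6,fy=4.6,interpolation=cv2.INTER_CUBIC))
E
```

```text
False [ 0.58899945 -0.22156648  0.08166281] [ 0.31822176 -0.15840842  0.33504961]
grip 0.013185111004552712 [ 0.52047674 -3.16174044  3.53309728] [ 0.5888954  -0.22174617  0.081265  ] 11.9667
[ 0.56753842 -0.11342314  0.08130642] [ 1.28060213 -5.3718916   3.80862599] [-0.81838154 -0.19940091  0.02362876] 14.325 target [ 0.56327519 -0.09383895]
```

View pics/top2c.png

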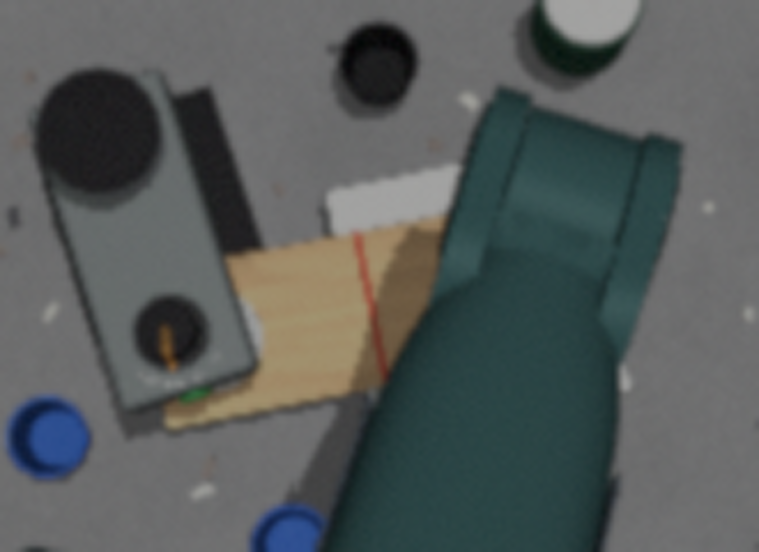

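View pics/side2c.png

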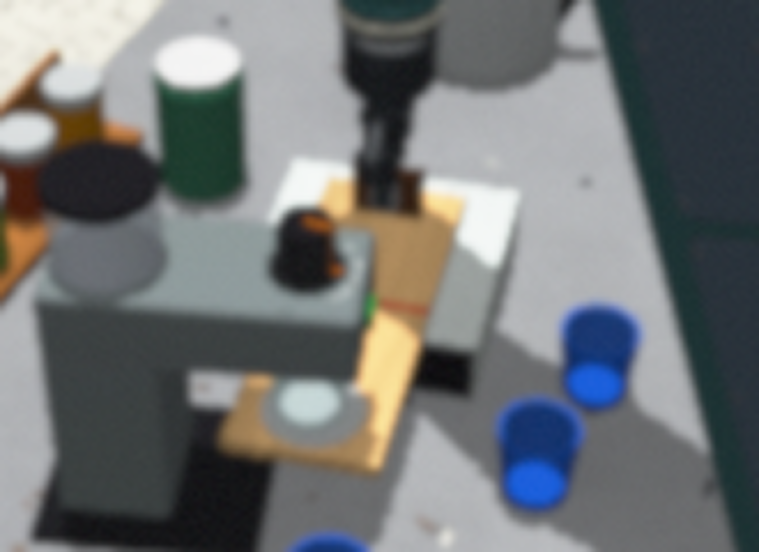

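Board still on the riser, held by the fin; line at top-crop (370,305), about 20 mm short of the edge, glass upright on the inlay at side-crop (308,400). I'll measure line, yaw and level from these pictures.

```bash
cat >> h.py <<'E'
def rf(X): X=np.asarray(X)[...,:2]-EDGE; return np.stack([X@XH,X@YH],-1)
def redline(n,k,zt=.074):
    im=cv2.imread(f"pics/{n}{k}.png").astype(int); d=np.load(f"pics/{n}{k}.npy"); P=cloud(n,d); hsv=cv2.cvtColor(im.astype(np.uint8),cv2.COLOR_BGR2HSV)
    b=np.zeros(d.shape,bool)
    if n=="top": b[170:245,212:300]=1
    else: b[180:245,255:285]=1
    m=b&((hsv[...,0]<9)|(hsv[...,0]>170))&(hsv[...,1]>110)&(abs(P[...,2]-.074)<.025)
    a=[c for c in cents(m,3)]; p=np.concatenate([c[2] for c in a]); X=rf(plane(n,p,zt)); k=np.polyfit(X[:,0],X[:,1],1)
    print(n,"line px",len(p),p.mean(0).round(1),"x range",X[:,0].min().round(4),X[:,0].max().round(4),"y at x=0",k[1].round(4),"slope deg",np.degrees(np.arctan(k[0])).round(2))
    w=b*0; w=(hsv[...,0]>8)&(hsv[...,0]<25)&(hsv[...,1]>70)&(abs(P[...,2]-.074)<.025)
    Q=P[w]; q=rf(Q); s=(abs(q[:,0])<.07)&(q[:,1]<.2)&(q[:,1]>-.2); A=np.c_[q[s],np.ones(s.sum())]; c,_,_,_=np.linalg.lstsq(A,Q[s,2],rcond=None)
    print("board plane n",s.sum(),"dz/dx,dz/dy (deg)",np.degrees(c[:2]).round(2),"z at edge",c[2].round(4))
    for lo,hi in((-.2,-.03),(-.03,.05),(.05,.2)):
        t=s&(q[:,1]>lo)&(q[:,1]<hi); print(lo,hi,t.sum(),"xrange",np.percentile(q[t,0],[1,99]).round(4),"ymax",q[t,1].max().round(4),"z",np.median(Q[t,2]).round(4))
E
python3 - <<'E'
from h import *
redline("top",0); redline("top",2); redline("side",0);redline("side",2)
s=state();print(rf(s["ee_pos"]))
E
```

```text
top line px 33 [276.2 197.2] x range -0.0476 0.0638 y at x=0 -0.1304 slope deg -1.8
board plane n 1728 dz/dx,dz/dy (deg) [0.07 0.04] z at edge 0.0744
-0.2 -0.03 1467 xrange [-0.0491  0.0649] ymax -0.0302 z 0.0744
-0.03 0.05 261 xrange [-0.0469  0.0692] ymax 0.04 z 0.0747Traceback (most recent call last):
  File "<stdin>", line 2, in <module>
  File "h.py", line 35, in redline
    t=s&(q[:,1]>lo)&(q[:,1]<hi); print(lo,hi,t.sum(),"xrange",np.percentile(q[t,0],[1,99]).round(4),"ymax",q[t,1].max().round(4),"z",np.median(Q[t,2]).round(4))
                                                              ~~~~~~~~~~~~~^^^^^^^^^^^^^^^
    return _quantile_unchecked(
        a, q, axis, out, overwrite_input, method, keepdims, weights)
    return _ureduce(a,
                    func=_quantile_ureduce_func,
    ...<5 lines>...
                    overwrite_input=overwrite_input,
                    method=method)
    r = func(a, **kwargs)
    result = _quantile(arr,
                       quantiles=q,
    ...<2 lines>...
                       out=out,
                       weights=wgt)
    slices_having_nans = np.isnan(arr[-1, ...])
                                  ~~~^^^^^^^^^
IndexError: index -1 is out of bounds for axis 0 with size 0
```

```bash
sed -i 's/t=s&(q\[:,1\]>lo)&(q\[:,1\]<hi); print/t=s\&(q[:,1]>lo)\&(q[:,1]<hi)\n        if t.sum()>5: print/' h.py
python3 - <<'E'
from h import *
redline("top",2); redline("side",0);redline("side",2)
s=state();print(rf(s["ee_pos"]))
E
```

```text
top line px 41 [245.3 206.3] x range -0.0502 0.0576 y at x=0 -0.0179 slope deg -0.15
board plane n 1313 dz/dx,dz/dy (deg) [-0.27 -0.25] z at edge 0.0744
-0.2 -0.03 257 xrange [-0.0286  0.0578] ymax -0.0302 z 0.0744
-0.03 0.05 705 xrange [-0.0571  0.0583] ymax 0.0498 z 0.0745
0.05 0.2 351 xrange [-0.0582  0.0598] ymax 0.1505 z 0.074Traceback (most recent call last):
  File "<stdin>", line 2, in <module>
  File "h.py", line 29, in redline
    a=[c for c in cents(m,3)]; p=np.concatenate([c[2] for c in a]); X=rf(plane(n,p,zt)); k=np.polyfit(X[:,0],X[:,1],1)
                                 ~~~~~~~~~~~~~~^^^^^^^^^^^^^^^^^^^
ValueError: need at least one array to concatenate
```

Run:
```python
from h import *
im=cv2.imread("pics/top0.png").sum(2).astype(np.float32)/3
f,cx,cy,R,t=cam("top")
for xs in((-.094,-.065),(.075,.098)):
    ys=np.arange(-.03,.031,.001); prof=[]
    for y in ys:
        X=np.array([np.r_[EDGE+x*XH+y*YH,.06] for x in np.arange(xs[0],xs[1],.002)]); c=X@R.T+t; u=f*c[:,0]/c[:,2]+cx; v=f*c[:,1]/c[:,2]+cy
        prof.append(cv2.remap(im,u.astype(np.float32)[None],v.astype(np.float32)[None],cv2.INTER_LINEAR).mean())
    prof=np.array(prof); g=np.convolve(prof,np.ones(3)/3,'same'); print(xs,prof[::5].round(0)); 
    hi=prof[:20].mean(); print("mid crossings",[round(float(ys[i]),4) for i in range(len(ys)-1) if (prof[i]-(hi+prof[45:].mean())/2)*(prof[i+1]-(hi+prof[45:].mean())/2)<0], "steepest",ys[np.argmin(np.gradient(g)[2:-2])+2])
```

```text
(-0.094, -0.065) [158. 158. 157. 158. 157. 147.  95.  79. 102. 106. 106. 107. 107.]
mid crossings [-0.004] steepest -0.0009999999999999731
(0.075, 0.098) [155. 154. 152. 154. 155. 148. 113.  90. 104. 108. 107. 106. 108.]
mid crossings [-0.002] steepest 2.7755575615628914e-17
```

Refined: the edge is about 1 mm inside my estimate. The board is now aligned within 0.15°, centred and level, with about 17 mm left.

Run:
```python
from h import *
F1=EDGE-.115*YH; G=F0+.85*(F1-F0)
T=G+.0172*YH; T=T-rf(T)[0]*XH
move_straight(np.r_[T,.0807],down(np.pi/2+TH),rate=.03); pause(.3)
s=state(); print(s["ee_pos"],s["ft_force"],s["moment"],s["opening"],s["t"])
for n in("top","side"):
    p,d=camera(n); cv2.imwrite(f"pics/{n}3.png",p); np.save(f"pics/{n}3.npy",d)
    y,x=(140,165) if n=="top" else (150,180)
    cv2.imwrite(f"pics/{n}3c.png",cv2.resize(p[y:y+120,x:x+165],None,fx=4.6,fy=4.6,interpolation=cv2.INTER_CUBIC))
redline("top",3)
im=cv2.imread("pics/top3.png").sum(2)
```

```text
[ 0.56430853 -0.09651761  0.08124991] [ 1.61248601 -3.56829403  7.33790074] [-0.64981092 -0.08797289 -0.00601792] 0.013379886679832758 15.45
top line px 41 [240.3 206.6] x range -0.0502 0.0576 y at x=0 -0.0006 slope deg -0.21
board plane n 1206 dz/dx,dz/dy (deg) [-0.04 -0.19] z at edge 0.0742
-0.2 -0.03 116 xrange [-0.0102  0.0583] ymax -0.0302 z 0.0736
-0.03 0.05 652 xrange [-0.0575  0.058 ] ymax 0.0498 z 0.0742
0.05 0.2 438 xrange [-0.0588  0.0587] ymax 0.1692 z 0.0742
```

View pics/top3c.png

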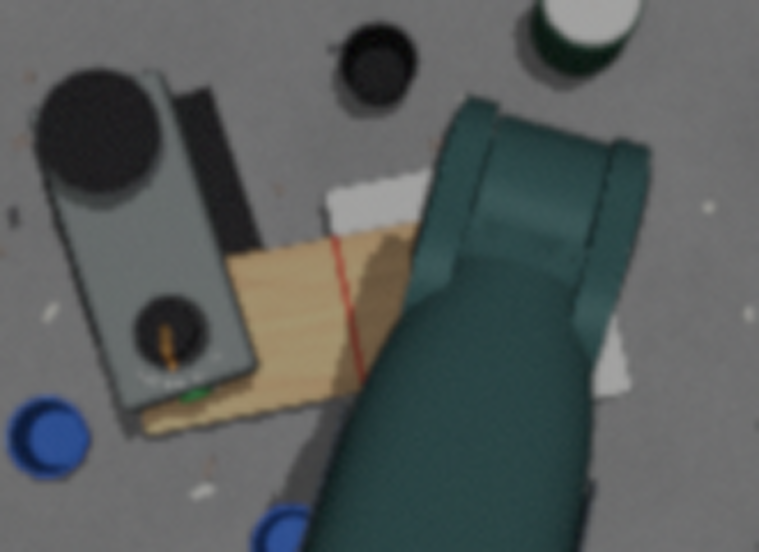

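View pics/side3c.png

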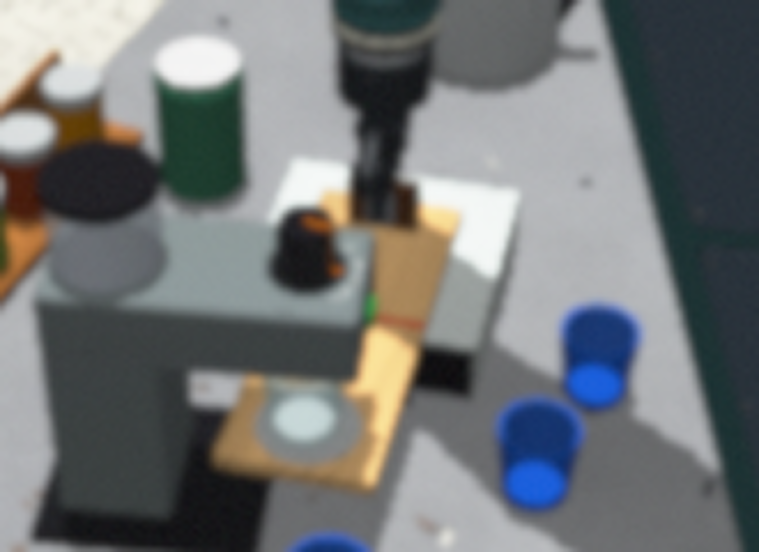

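Run:
```python
from h import *
g=plane("side",[(180+303/4.6,150+419/4.6)],.077)[0]; i=plane("side",[(180+309/4.6,150+417/4.6)],.074)[0]
print("glass base",rf(g).round(4),"inlay",rf(i).round(4),"spout",rf(SL).round(4))
s=state(); print(s["dq"],s["ft_force"],s["t"])
```

```text
glass base [0.0026 0.1216] inlay [-0.0004  0.1158] spout [-0.0003  0.1236]
[-0.00019524 -0.00098336  0.00176423  0.00094182  0.00278164 -0.0012305 ] [ 1.03639888 -4.24789257  6.84568708] 15.55
```

Glass base is within 4 mm of the spout axis, the line is within 1 mm of the edge, and the board is level and held. Handing in.

Run:
```python
from h import *
sign_off()
```

```text
the job is handed in; nothing more can be done
```

The job is handed in at about 15.6 s of the 54 s. I turned the dose sleeve from 1 to 3. Then I gripped the board's fin and slid the board about 130 mm outward along the riser, taking out its initial yaw of about 1.9° on the way. The gripper is still holding the tail.

**Last checks:**
- **Sleeve:** the stripe turned 56.5° (about 1.0 rad), and after release its tip stood at the three-pip group.
- **Red line:** within about 1 mm of the riser's outer edge, with the board aligned to within about 0.2°.
- **Level:** the board's top is level to within about 0.2°, at 74 mm height. The tool presses down on the fin with about 7 N, and the grip opening is steady at 13 mm.
- **Glass:** upright on the board, its base about 3 to 4 mm from the spout axis.
- **Other things:** none looked disturbed in the crops I checked. I did not check the whole scene again.

**Checks that disagreed:**
- A rough reading of the inlay centre in the side view gave 116 mm outward of the edge, against the nominal 125 mm. The inlay is partly hidden there, so I relied on the line and glass readings.
- The red-line routine failed on the side view, so the line position comes from the top camera alone.

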